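# Lay the second tea place: rest, then glass

### The arm

A 6-joint arm with a two-finger parallel gripper is mounted at the origin on the work surface. World frame = base frame: x ahead of the robot, y to its left, z up, the work surface at z = 0. Lengths are in m, angles in rad, forces in N, time in s.
With the tool pointing down it reaches from about 0.35 to 0.85 m from the base axis. Payload 8.1 kg.
Tool frame: the origin (TCP) lies midway between the tips of the shut fingers; the grasp point (between the pads) lies 19 mm behind it (env.grip_depth is the distance from the TCP to the grasp point, in m); z points along the fingers, y is the direction in which the jaws open and shut (so a half turn about z gives the same grasp; the last joint's range is limited). The gripper opens to 93 mm and grips with 3 to 60 N. Pads are 15 mm wide; open, the fingers measure 128 mm over their backs; the gripper's body (75 mm by 188 mm) begins 65 mm behind the grasp point.
Start: joints at [-1.308, 0.13, 1.488, -0, 1.523, -0.085], TCP at [0.205, -0.564, 0.219] pointing down, gripper open.
Joint ranges: [-2.96, 2.96], [-0.89, 2.26], [0.02, 2.5], [-1.34, 4.48], [0, 2.73], [-2.66, 2.66]. Speed limits (rad/s): [2.39, 2.39, 2.79, 3.14, 3.14, 3.14].

### API

Orientations are given as a unit quaternion [x, y, z, w].
In Python, from rig import env gives the robot as it stands. The module is installed in compiled form; this text tells all that it offers.
- The arm moves only by the shell command python3 -m pendant 'ROWS'. ROWS is JSON, a list of rows, each a list of 7 numbers: the opening in per cent of the stroke, from 0 (shut) to 100 (fully open), then the shift along the tool's x, y, z in mm, then the turn, a rotation vector about the tool's x, y, z in rad. In form: [[gripper, dx, dy, dz, ax, ay, az], ...]. A call has 1 to 12 rows; each row is the pose to reach, as a shift and turn from the pose commanded when the call began, along the tool's axes at that moment; what a row does not reach only later rows make up. A row lasts 1/8 s, in which the tool goes at most 62.5 mm and 10.7 degrees, less where a joint would pass 70% of its speed; a pose out of reach is approached as far as the arm can. A call with a gripper value outside its range is refused whole. The fingers move at their own pace and stop on an object; the grip force is fixed at half the most. Time passes only in rows, so rows that repeat a pose let the fingers close. It gives the time, the measured TCP pose, the force and the opening at its end, in the units of the state.
- env.get_obs(): the state, without advancing time (a new reading comes with each control period).
- env.grab_frame(name): name is "scene" or "top"; returns a dict with "frame" (384x512x3 uint8, red, green, blue), "mtx" (3x3 intrinsics, pixels), "position" and "attitude" of the camera in the world. Camera axes: x right, y up, looking along -z (the intrinsics and any distortion apply to the point x, -y, -z); pixel columns grow to the right and rows downward; lengths in m; the calibration is good to about 2 mm. A picture is of the moment at which its call begins. There is no depth.
- env.close_job(): hands the job in, once; it reports no verdict.
Trained networks look in the newest picture that a camera, given by its name, has taken for a name from the list of things; names that differ only in an ending like _2 or _b are one class to them, and where a whole thing is asked for, a point or a joint stands for the part that bears it (a point fixed in the world has none). Each returns a list of dicts, best first, with "score" (0 to 1); they miss things now and then, are a little off and sometimes report something else, mostly with a low value. They report only what shows in the picture. A call takes as long as a camera call. They do not tell look-alikes from the thing itself.
- env.cut_out(camera, target): "region" (384x512 bool, what is visible of it) and "pixel" ([column, row] in pixels, amid what is visible of it).
The state is a dict: "time_s": time; "qpos": joint angles; "dq": joint speeds; "tau": joint torques, N m; "position": TCP position; "tcp_rot": TCP orientation; "ft_force": force on the tool from outside, world axes, zero at the start; "wrist_torque": the same for the moment, N m; "finger_gap": opening from 0.0 (shut) to 1.0 (fully open).
Only numpy, scipy, OpenCV 4.12 (cv2) and the standard library are available. Lean on these libraries where they do the work, as an engineer would, in place of code of your own. Each camera call takes 0.05 s, during which the arm holds its last target.

### The job

On one wooden board a tea place is already laid: a red silicone rest with a glass standing on it. Lay the second place: first put the loose rest flat in the middle of the ring on the empty board and let go of it, then gently stand the loose glass upright in the middle of that rest, without dropping it. Don't tip the glass on the way, and leave the laid place, the spoon, the tin, the jar and all else where they are.

Things in the scene. Friction and masses are not known exactly. Their poses are not given: they have to be found in the camera images.
- rest: The loose rest, flat on the trolley top. Red rigid silicone: a flat disc 90 mm across, 8 mm thick, with a straight grip tab. Origin: centre of its underside; z up. The tab runs along +x, 42 to 78 mm from the origin, 22 mm wide (y), 18 mm high from the underside. 60 to 130 g. A darker 58 mm circle marks its middle. On the board the tab may point any way.
- cup: The loose glass, standing upright on the trolley top at the start. A straight green-tinted drinking glass, open at the top, 85 mm high, 60 mm across outside from 12 mm height to the rim, narrowing to a foot 52 mm across; wall about 3.5 mm. Origin: centre of the underside; z up. 100 to 210 g. Rigid.
- board: The empty board, to be laid. A light wooden board 130 x 130 mm, 12 mm thick, that does not move; a dark ring 98 mm across, drawn flat on its top, marks its middle. Origin: centre of its underside, z up, sides along x and y. It lies turned by up to about 15 degrees.
- board_laid: The board that is already laid. A light wooden board 130 x 130 mm, 12 mm thick, that does not move; a dark ring 98 mm across, drawn flat on its top, marks its middle. Origin: centre of its underside, z up, sides along x and y. It lies turned by up to about 15 degrees.
- laid_rest: The rest of the laid place, lying on the laid board; leave alone. Same shape as the loose rest, its tab pointing roughly away from the robot.
- laid_cup: The glass of the laid place, standing on the laid rest; leave alone. Same as the loose glass; its rim is 105 mm above the trolley top.
- tin: Loose orange round plastic tin with a white twist cap, 68 mm across, 82 mm high, standing near the middle of the work area; leave alone. Origin: centre of its underside.
- sugar_jar: Loose white round jar with a wooden lid, 76 mm across, 100 mm high, at the far left; leave alone. Origin: centre of its underside.
- spoon: Loose steel spoon, 140 mm long, lying at the far side; leave alone. Its x axis runs from handle to bowl.
- kettle: Electric kettle on its base, 210 mm high, about 250 mm over spout and handle, fixed at the right-hand side (-y). Origin: centre of its underside.
Things that resemble listed ones, but are neither listed nor needed, are in the scene too. What is shaped like the board but purple or turquoise is not meant.

How it is judged:
By the outcome, as a careful person would: the job done as asked, in the order asked, and still so for the second after the job is handed in, with the robot touching nothing.
It also fails if it takes over 58 s, if anything falls off the work surface, if the arm or the gripper's body presses on something with over 40 N, if the wrist force passes 120 N, or if a joint passes its speed limit or range.

## Working session

There is one attempt and no reset: what is moved stays moved. The work goes in short steps, Python scripts to look and compute and a shell command to move; the robot and the scene stay as the last step left them, time stands still between calls to the robot, and variables do not carry over. Pictures are saved under pics/ and viewed, and the job is handed in when it is done.

```bash
ls; mkdir -p pics; python3 - <<'E'
from rig import env
import cv2
o=env.get_obs()
print({k:(v if not hasattr(v,'round') else v) for k,v in o.items()}, env.grip_depth)
for n in("scene","top"):
    f=env.grab_frame(n); print(n,f["mtx"],f["position"],f["attitude"],[k for k in f])
    cv2.imwrite(f"pics/{n}0.png",cv2.resize(f["frame"][:,:,::-1],(768,576),interpolation=cv2.INTER_CUBIC))
E
```

```text
pics
{'time_s': 0.0, 'qpos': array([-1.30840428e+00,  1.31107509e-01,  1.48926270e+00, -1.71512992e-05,
        1.52301065e+00, -8.53966124e-02]), 'dq': array([ 0.00140996,  0.00073354, -0.00093035, -0.00129638,  0.00054394,
        0.00274021]), 'tau': array([ 1.67066378e-05, -5.59835994e+01, -4.91768110e+01,  7.69468700e-02,
        3.50481807e-02, -1.61394446e-04]), 'position': array([ 0.20436179, -0.56352438,  0.21762861]), 'tcp_rot': array([ 9.84917977e-01,  1.73019589e-01, -8.75548034e-05, -8.89847039e-04]), 'ft_force': array([-0.81496841,  0.25385756, -0.70131921]), 'wrist_torque': array([-0.04381822, -0.04933574, -0.02635506]), 'finger_gap': 1.0003505419119607} 0.0188
scene [[378.17994201   0.         260.47936242]
 [  0.         378.17994201 196.05721413]
 [  0.           0.           1.        ]] [1.48248538 0.058831   0.86122787] [0.27322991 0.3201996  0.69938471 0.57764926] ['frame', 'mtx', 'position', 'attitude']
top [[366.96754375   0.         254.6274395 ]
 [  0.         366.96754375 193.46125616]
 [  0.           0.           1.        ]] [ 0.45730747 -0.07672487  1.0061152 ] [-0.03269263  0.02775193  0.71164768 -0.7012265 ] ['frame', 'mtx', 'position', 'attitude']
```

View pics/scene0.png

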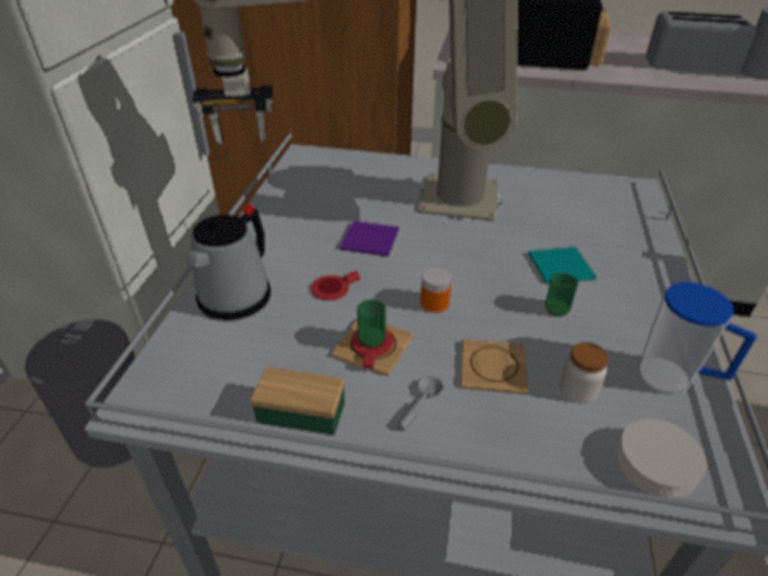

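View pics/top0.png

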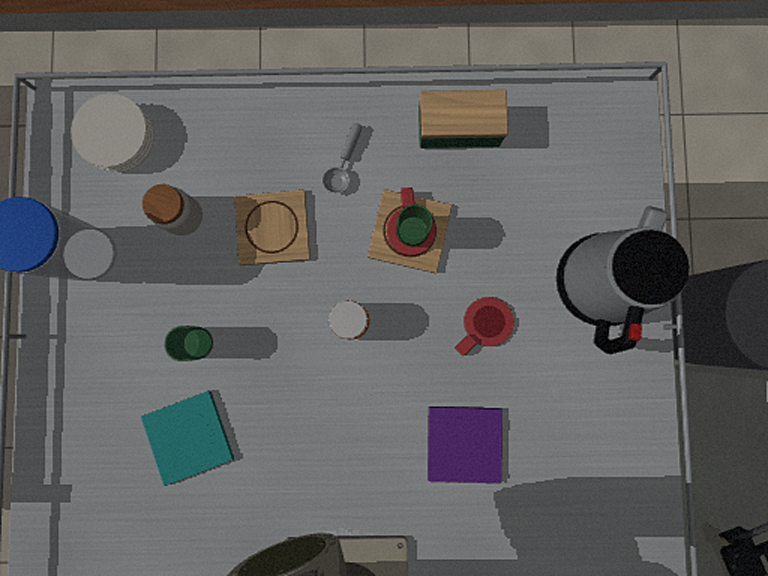

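The top picture shows the empty board at (272,227), the laid place at (410,230), the loose rest at (489,321) with its tab to the lower left, the loose glass at about (188,343) and the tin at (348,320), all in pixels of the 768-wide picture. The purple and turquoise boards are decoys. Next I'll measure positions.

```bash
cat > h.py <<'E'
import numpy as np, cv2
from scipy.spatial.transform import Rotation as R
from scipy.optimize import least_squares
from rig import env
def proj(f,P):
    P=np.atleast_2d(P); c=(P-f["position"])@R.from_quat(f["attitude"]).as_matrix()
    u=np.c_[c[:,0],-c[:,1],-c[:,2]]@np.array(f["mtx"]).T
    return u[:,:2]/u[:,2:]
def unproj(f,px,z):
    px=np.atleast_2d(px).astype(float); d=np.c_[px,np.ones(len(px))]@np.linalg.inv(f["mtx"]).T
    d=d*[1,-1,-1]; d=d@R.from_quat(f["attitude"]).as_matrix().T
    p=np.array(f["position"]); t=(z-p[2])/d[:,2]
    return p+d*t[:,None]
def circ(x,y,z,r,n=48):
    a=np.linspace(0,2*np.pi,n,endpoint=False); return np.c_[x+r*np.cos(a),y+r*np.sin(a),np.full(n,z)]
def cuppts(x,y,z=0):
    return np.vstack([circ(x,y,z,.026),circ(x,y,z+.012,.03),circ(x,y,z+.085,.03)])
def restpolys(x,y,a,z=0):
    c,s=np.cos(a),np.sin(a)
    disc=np.vstack([circ(x,y,z,.045),circ(x,y,z+.008,.045)])
    t=np.array([[u,v,w] for u in(.042,.078) for v in(-.011,.011) for w in(z,z+.018)])
    t=np.c_[x+c*t[:,0]-s*t[:,1],y+s*t[:,0]+c*t[:,1],t[:,2]]
    return [disc,t]
def render(f,polys):
    m=np.zeros((384*4,512*4),np.uint8)
    for p in polys:
        h=cv2.convexHull(((proj(f,p)+.5)*4).astype(np.float32)).astype(np.int32)
        cv2.fillConvexPoly(m,h,1)
    return cv2.resize(m.astype(np.float32),(512,384),interpolation=cv2.INTER_AREA)
def fit(obs,model,p0,steps):
    from scipy.optimize import minimize
    def cost(p): return sum(np.abs(render(f,model(p))-m).sum()/max(m.sum(),1) for f,m in obs)
    sim=np.vstack([p0]+[np.array(p0)+np.eye(len(p0))[i]*steps[i] for i in range(len(p0))])
    r=minimize(cost,p0,method="Nelder-Mead",options=dict(initial_simplex=sim,xatol=1e-4,fatol=1e-4))
    return r.x,r.fun
E
python3 - <<'E'
from h import *
import pickle
D={}
for n in("scene","top"):
    f=env.grab_frame(n); D[n]=f
    for t in("rest","cup","board","tin","sugar_jar","spoon","kettle"):
        r=env.cut_out(n,t); D[n,t]=r
        print(n,t,[(round(x["score"],2),np.round(x["pixel"]).astype(int).tolist(),int(x["region"].sum()),np.round(unproj(f,x["pixel"],0)[0,:2],3).tolist()) for x in r])
pickle.dump(D,open("d0.pkl","wb"))
E
```

```text
scene rest [(0.72, [221, 188], 378, [0.465, -0.264])]
scene cup [(0.68, [374, 197], 502, [0.405, 0.277])]
scene board [(0.75, [374, 173], 739, [0.258, 0.284]), (0.71, [329, 245], 1359, [0.668, 0.132]), (0.55, [248, 159], 661, [0.267, -0.206])]
scene tin [(0.9, [292, 193], 555, [0.439, -0.01])]
scene sugar_jar [(0.96, [390, 248], 1023, [0.64, 0.315])]
scene spoon [(0.71, [282, 266], 397, [0.777, 0.001])]
scene kettle [(0.8, [153, 181], 3288, [0.473, -0.522])]
top rest [(0.57, [324, 217], 912, [0.476, -0.26])]
top cup [(0.93, [127, 229], 665, [0.452, 0.281])]
top board [(0.93, [122, 291], 2411, [0.285, 0.29]), (0.89, [312, 294], 2500, [0.269, -0.219]), (0.69, [185, 154], 2185, [0.656, 0.123])]
top tin [(0.84, [233, 213], 522, [0.492, -0.011]), (0.2, [265, 162], 454, [0.631, -0.099])]
top sugar_jar [(0.97, [115, 138], 983, [0.704, 0.317]), (0.69, [323, 217], 924, [0.476, -0.256]), (0.28, [276, 150], 543, [0.665, -0.13])]
top spoon [(0.74, [229, 116], 421, [0.763, -0.001])]
top kettle [(0.79, [416, 184], 5326, [0.562, -0.515])]
```

```bash
cat >> h.py <<'E'
def boardpolys(x,y,a,h=.012):
    c,s=np.cos(a),np.sin(a)
    t=np.array([[u,v,w] for u in(-.065,.065) for v in(-.065,.065) for w in(0,h)])
    return [np.c_[x+c*t[:,0]-s*t[:,1],y+s*t[:,0]+c*t[:,1],t[:,2]]]
def tinpts(x,y,r=.034,h=.082): return [np.vstack([circ(x,y,0,r),circ(x,y,h,r)])]
E
python3 - <<'E'
from h import *
import pickle
D=pickle.load(open("d0.pkl","rb")); S,T=D["scene"],D["top"]
g=lambda n,t,i=0:(D[n],D[n,t][i]["region"].astype(np.float32))
def rep(nm,model,p0,st,a,b):
    for l,o in(("scene",[a]),("top",[b]),("both",[a,b])):
        x,c=fit(o,model,p0,st); print(nm,l,np.round(x,4),round(c,3))
    return x
rest=rep("rest",lambda p:restpolys(*p),[.47,-.26,2.3],[.01,.01,.3],g("scene","rest"),g("top","rest"))
cup=rep("cup",lambda p:[cuppts(*p)],[.44,.27],[.01,.01],g("scene","cup"),g("top","cup"))
board=rep("board",lambda p:boardpolys(*p),[.655,.125,.03],[.01,.01,.1],g("scene","board",1),g("top","board",2))
tin=rep("tin",lambda p:tinpts(*p),[.48,-.01],[.01,.01],g("scene","tin"),g("top","tin"))
jar=rep("jar",lambda p:tinpts(*p,.038,.1),[.66,.3],[.01,.01],g("scene","sugar_jar"),g("top","sugar_jar"))
print(rest,np.degrees(rest[2]))
for n,f in(("scene",S),("top",T)):
    im=cv2.resize(f["frame"][:,:,::-1],None,fx=3,fy=3,interpolation=cv2.INTER_CUBIC)
    ps=restpolys(*rest)+[cuppts(*cup),boardpolys(*board)[0],tinpts(*tin)[0],tinpts(*jar,.038,.1)[0]]
    for p in ps:
        h=cv2.convexHull(((proj(f,p)+.5)*3).astype(np.float32)).astype(int); cv2.polylines(im,[h],True,(0,255,255),1)
    h=((proj(f,circ(*board[:2],.012,.049))+.5)*3).astype(int); cv2.polylines(im,[h],True,(255,0,255),1)
    h=((proj(f,circ(*rest[:2],.008,.029))+.5)*3).astype(int); cv2.polylines(im,[h],True,(255,0,255),1)
    u=(450,300) if n=="scene" else (280,260)
    cv2.imwrite(f"pics/fit_{n}.png",im[u[1]:u[1]+560,u[0]:u[0]+790])
E
```

```text
rest scene [ 0.4876 -0.2633  2.3512] 0.2
rest top [ 0.483  -0.2621  2.3176] 0.095
rest both [ 0.4846 -0.2614  2.3446] 0.304
cup scene [0.4579 0.2639] 0.048
cup top [0.453  0.2661] 0.056
cup both [0.4536 0.2653] 0.138
board scene [0.6656 0.128  0.0356] 0.092
board top [0.6631 0.1311 0.0757] 0.045
board both [0.6637 0.1309 0.0572] 0.153
tin scene [ 0.4951 -0.0129] 0.062
tin top [ 0.4885 -0.0132] 0.153
tin both [ 0.4902 -0.0132] 0.247
jar scene [0.6911 0.2967] 0.104
jar top [0.6859 0.295 ] 0.154
jar both [0.6886 0.2976] 0.277
[ 0.48457676 -0.26139186  2.34458042] 134.33456271614392
```

View pics/fit_top.png

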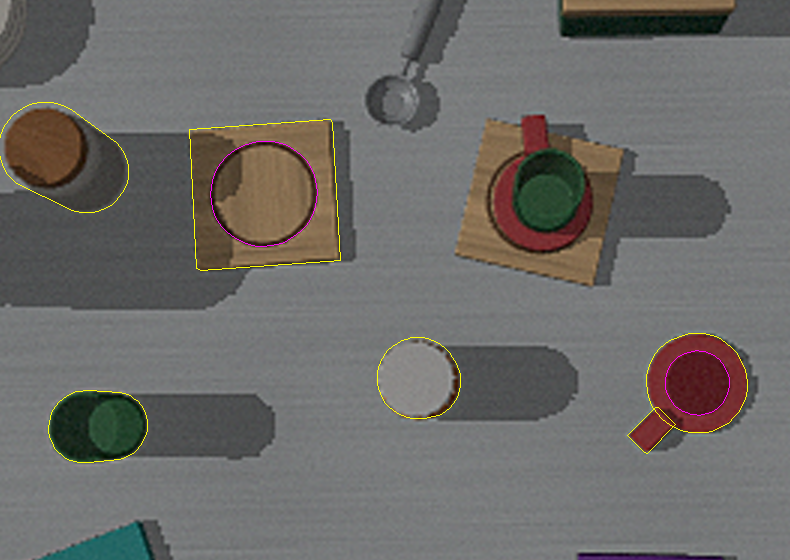

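View pics/fit_scene.png

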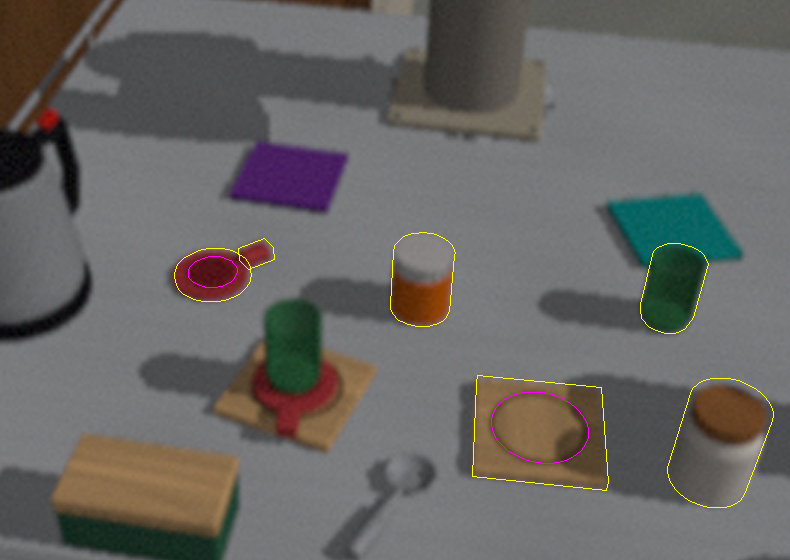

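```bash
cat >> h.py <<'E'
def delta(pos,psi_deg,level=True):
    """tool-frame shift (mm) and rotvec to bring the TCP to pos with tool x at yaw psi, pointing down"""
    o=env.get_obs(); A=R.from_quat(o["tcp_rot"]); 
    p=np.radians(psi_deg); B=R.from_matrix(np.c_[[np.cos(p),np.sin(p),0],[np.sin(p),-np.cos(p),0],[0,0,-1]])
    print("t",round(o["time_s"],2),"pos",o["position"].round(4),"yaw",np.degrees(np.arctan2(*A.as_matrix()[[1,0],0])).round(2),"F",o["ft_force"].round(1),"gap",round(o["finger_gap"],3))
    print("shift",(A.inv().apply(np.array(pos)-o["position"])*1000).round(1),"rv",(A.inv()*B).as_rotvec().round(3))
E
python3 - <<'E'
from h import *
import pickle
D=pickle.load(open("d0.pkl","rb"))
obs=[]
for n in("scene","top"):
    f=D[n]; im=f["frame"].astype(int)
    m=((im[...,0]>1.6*im[...,1])&(im[...,0]>1.6*im[...,2])&(im[...,0]>50)).astype(np.uint8)
    w=np.zeros_like(m); c=proj(f,[[.484,-.262,0]])[0].astype(int); w[c[1]-35:c[1]+45,c[0]-40:c[0]+40]=1
    m=(m*w)
    k,l,s,_=cv2.connectedComponentsWithStats(m); i=1+np.argmax(s[1:,4]); m=cv2.morphologyEx((l==i).astype(np.uint8),cv2.MORPH_CLOSE,np.ones((3,3)))
    obs.append((f,m.astype(np.float32)))
    x,c=fit(obs[-1:],lambda p:restpolys(*p),[.484,-.262,2.34],[.01,.01,.2]); print(n,x.round(4),np.degrees(x[2]).round(1),c.round(3))
# laid place, ring center by dark ring
f=D["top"]
for g in [(.6455,-.115),]:
    print(proj(f,[[*g,.02]]))
print(R.from_quat(env.get_obs()["tcp_rot"]).as_matrix().round(3))
a=np.radians(133.8); print(.4845+.062*np.cos(a),-.262+.062*np.sin(a))
delta([.4845+.062*np.cos(a),-.262+.062*np.sin(a),.14],133.8)
E
```

```text
scene [ 0.4852 -0.2628  2.3993] 137.5 0.185
top [ 0.4842 -0.2621  2.344 ] 134.3 0.061
[[270.45560596 155.27107918]]
[[ 0.94   0.341 -0.   ]
 [ 0.341 -0.94  -0.   ]
 [-0.     0.    -1.   ]]
0.44158712322003474 -0.21725086585790157
t 0.9 pos [ 0.2045 -0.5641  0.2187] yaw 19.93 F [-0.1  0.3  0.8] gap 0.999
shift [ 341.1 -245.3   78.7] rv [-0.     0.    -1.987]
```

```bash
python3 -m pendant '[[100,80,-60,0,0,0,-0.2],[100,341,-245,20,0,0,-1.0],[100,341,-245,50,0,0,-1.996],[100,341,-245,79,0,0,-1.996],[100,341,-245,79,0,0,-1.996],[100,341,-245,79,0,0,-1.996],[100,341,-245,79,0,0,-1.996],[100,341,-245,79,0,0,-1.996],[100,341,-245,79,0,0,-1.996],[100,341,-245,79,0,0,-1.996],[100,341,-245,79,0,0,-1.996],[100,341,-245,79,0,0,-1.996]]'
```

```text
time_s: 2.4
position: [0.4416, -0.2175, 0.1397]
tcp_rot: [0.389, 0.921, -0.0, 0.0]
ft_force: [0.0, 0.5, -0.2]
finger_gap: 1.0
```

```bash
python3 - <<'E'
from h import *
f=env.grab_frame("top"); f2=env.grab_frame("scene")
cv2.imwrite("pics/s1.png",np.hstack([cv2.resize(f["frame"][120:312,200:400,::-1],(400,384)),cv2.resize(f2["frame"][80:272,100:300,::-1],(400,384))]))
delta([.4412,-.2177,.003],134.3)
E
```

```text
t 2.5 pos [ 0.4416 -0.2176  0.1397] yaw 134.12 F [ 0.1 -0.4 -0.2] gap 1.0
shift [  0.2  -0.4 136.7] rv [ 0.     0.    -0.003]
```

View pics/s1.png

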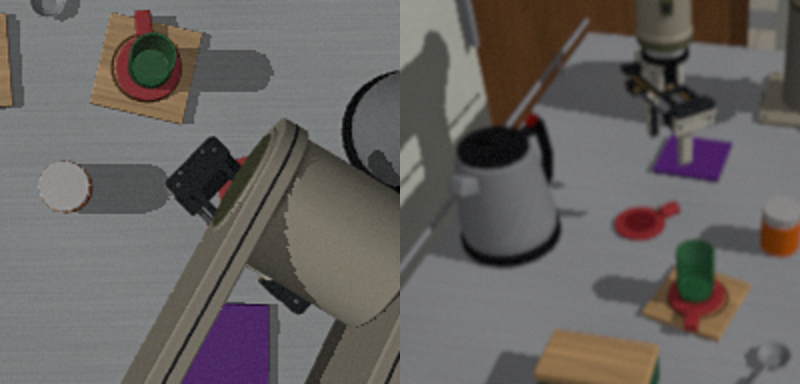

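The open gripper hovers above the tab, with the rest, tin and laid place undisturbed. I'll lower it with the force in view.

```bash
python3 -m pendant '[[100,0,0,50,0,0,0],[100,0,0,95,0,0,0],[100,0,0,120,0,0,0],[100,0,0,130,0,0,0],[100,0,0,135,0,0,0],[100,0,0,135,0,0,0],[100,0,0,135,0,0,0]]'
```

```text
time_s: 3.38
position: [0.4425, -0.2181, 0.0058]
tcp_rot: [0.388, 0.921, -0.0, 0.001]
ft_force: [0.0, 0.7, 0.3]
finger_gap: 1.0
```

```bash
python3 - <<'E'
from h import *
f2=env.grab_frame("scene")
cv2.imwrite("pics/s2.png",cv2.resize(f2["frame"][100:228,160:320,::-1],(800,600)))
E
```

```text
(no output)
```

View pics/s2.png

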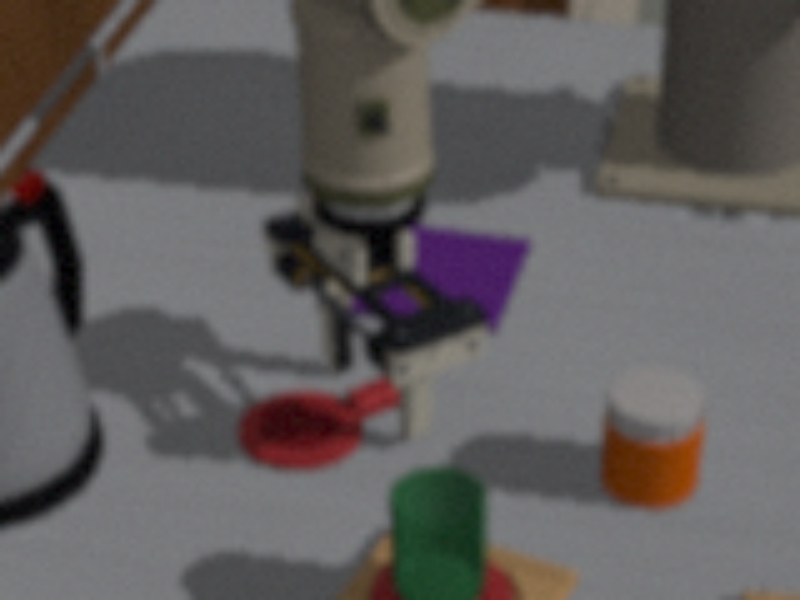

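The fingers stand on either side of the tab, which is at about (375,398). I'll close now.

```bash
python3 -m pendant '[[100,0,0,2,0,0,0],[60,0,0,2,0,0,0],[10,0,0,2,0,0,0],[10,0,0,2,0,0,0],[10,0,0,2,0,0,0],[10,0,0,2,0,0,0],[10,0,0,2,0,0,0]]'
```

```text
time_s: 4.3
position: [0.4416, -0.2175, 0.0026]
tcp_rot: [0.388, 0.921, -0.0, -0.0]
ft_force: [0.1, -0.2, -0.5]
finger_gap: 0.404
```

```bash
python3 -m pendant '[[10,0,0,0,0,0,0],[10,0,0,0,0,0,0],[10,0,0,0,0,0,0],[10,0,0,0,0,0,0]]'; python3 - <<'E'
from h import *
f2=env.grab_frame("scene")
cv2.imwrite("pics/s3.png",cv2.resize(f2["frame"][100:228,160:320,::-1],(800,600)))
E
```

```text
time_s: 4.8
position: [0.4416, -0.2175, 0.0027]
tcp_rot: [0.388, 0.921, -0.0, -0.0]
ft_force: [-0.7, 0.1, 0.1]
finger_gap: 0.231
```

View pics/s3.png

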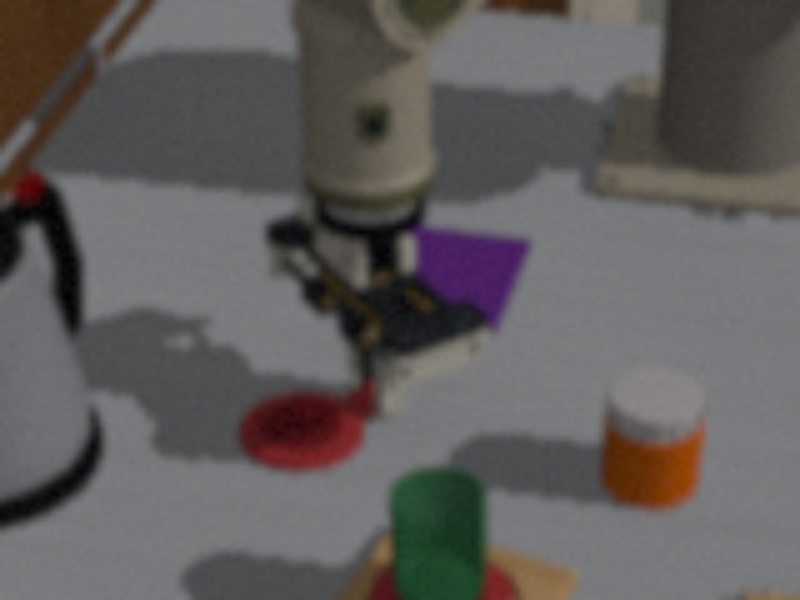

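Gap 0.231 is about 21.5 mm, which matches the 22 mm tab. I'll lift and check.

```bash
python3 -m pendant '[[10,0,0,-5,0,0,0],[10,0,0,-15,0,0,0],[10,0,0,-40,0,0,0],[10,0,0,-80,0,0,0],[10,0,0,-120,0,0,0],[10,0,0,-150,0,0,0],[10,0,0,-150,0,0,0],[10,0,0,-150,0,0,0]]'; python3 - <<'E'
from h import *
f2=env.grab_frame("scene");f=env.grab_frame("top")
cv2.imwrite("pics/s4.png",np.hstack([cv2.resize(f2["frame"][60:228,160:320,::-1],(400,420)),cv2.resize(f["frame"][120:288,240:400,::-1],(400,420))]))
delta([.6631-.0617,.1311,.1527],180.4)
E
```

```text
time_s: 5.85
position: [0.4412, -0.2173, 0.1519]
tcp_rot: [0.388, 0.921, 0.0, -0.0]
ft_force: [1.3, -0.1, -1.5]
finger_gap: 0.235
t 5.95 pos [ 0.4406 -0.2169  0.1509] yaw 134.29 F [-0.  -0.2 -1.4] gap 0.234
shift [136.9 358.1  -1.6] rv [ 0.    -0.003 -0.805]
```

View pics/s4.png

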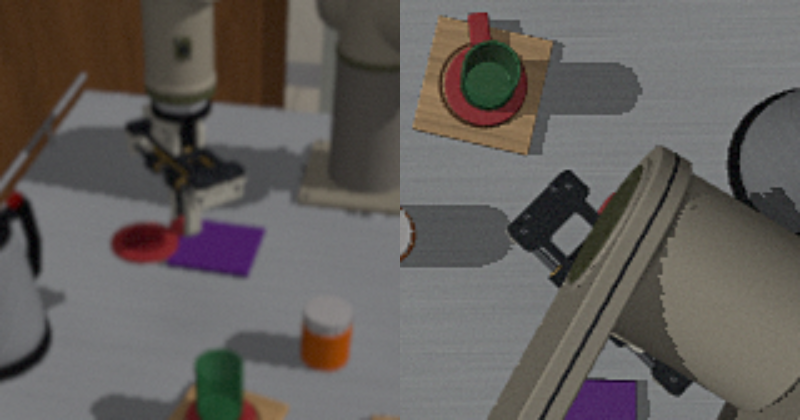

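The rest is lifted and looks level. I'll carry it over the board at a height of 0.15 m.

```bash
python3 -m pendant '[[10,7,18,0,0,0,-0.04],[10,22,58,0,0,0,-0.13],[10,40,105,0,0,0,-0.235],[10,60,157,0,0,0,-0.35],[10,79,207,0,0,0,-0.465],[10,98,257,0,0,0,-0.58],[10,115,300,0,0,0,-0.675],[10,129,336,0,0,0,-0.755],[10,137,358,0,0,0,-0.805],[10,137,358,0,0,0,-0.805],[10,137,358,0,0,0,-0.805],[10,137,358,0,0,0,-0.805]]'; python3 - <<'E'
from h import *
f2=env.grab_frame("scene");f=env.grab_frame("top")
cv2.imwrite("pics/s5.png",np.hstack([cv2.resize(f2["frame"][100:310,230:430,::-1],(400,420)),cv2.resize(f["frame"][80:248,110:270,::-1],(400,420))]))
delta([.6631-.0617,.1311,.1527],180.4)
E
```

```text
time_s: 7.45
position: [0.6018, 0.1296, 0.1522]
tcp_rot: [-0.003, 1.0, -0.0, -0.0]
ft_force: [0.4, -0.6, -0.7]
finger_gap: 0.234
t 7.55 pos [0.602  0.1297 0.1526] yaw -179.66 F [1.2 0.3 0. ] gap 0.235
shift [ 0.6  1.4 -0.1] rv [-0.    -0.    -0.001]
```

View pics/s5.png

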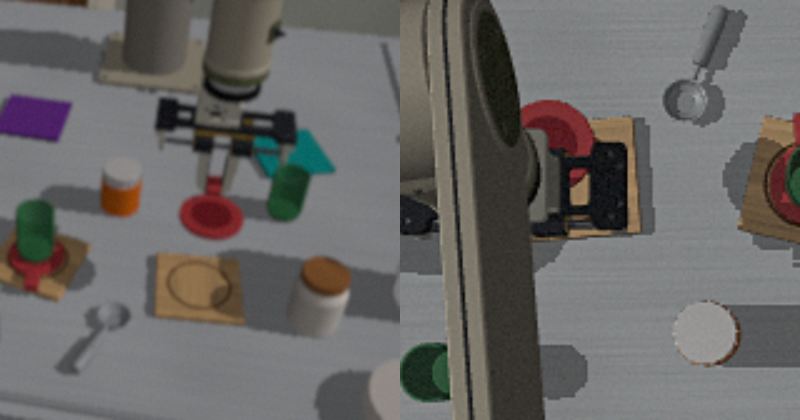

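```bash
python3 -m pendant '[[10,1,1,20,0,0,0],[10,1,1,60,0,0,0],[10,1,1,95,0,0,0],[10,1,1,115,0,0,0],[10,1,1,125,0,0,0],[10,1,1,125,0,0,0],[10,1,1,125,0,0,0]]'; cat >> h.py <<'E'
def redmask(f,c,w=45):
    im=cv2.GaussianBlur(f["frame"],(3,3),0).astype(int)
    m=((im[...,0]>1.6*im[...,1])&(im[...,0]>1.6*im[...,2])&(im[...,0]>45)).astype(np.uint8)
    q=proj(f,[c])[0].astype(int); k=np.zeros_like(m); k[max(0,q[1]-w):q[1]+w,max(0,q[0]-w):q[0]+w]=1
    return m*k
E
python3 - <<'E'
from h import *
f2=env.grab_frame("scene");f=env.grab_frame("top"); import pickle; pickle.dump((f2,f),open("d1.pkl","wb"))
delta([.6631-.0617,.1311,.0177],180.4)
for n,g in(("scene",f2),("top",f)):
    m=redmask(g,[.663,.13,.03],40)
    im=cv2.resize(g["frame"][:,:,::-1],None,fx=5,fy=5,interpolation=cv2.INTER_CUBIC)
    for z,r,p in((.012,.049,(.6656,.128) if n=="scene" else (.6631,.1311)),):
        cv2.polylines(im,[((proj(g,circ(*p,z,r))+.5)*5).astype(int)],True,(255,0,255),1)
    q=(proj(g,[[.65,.13,.03]])[0]*5).astype(int)
    cv2.imwrite(f"pics/s6{n}.png",im[q[1]-250:q[1]+250,max(0,q[0]-350):q[0]+350])
E
```

```text
time_s: 8.43
position: [0.6024, 0.1317, 0.0292]
tcp_rot: [-0.004, 1.0, 0.0, 0.001]
ft_force: [0.7, 0.1, -0.8]
finger_gap: 0.231
t 8.53 pos [0.6024 0.1317 0.0293] yaw -179.59 F [ 0.2 -1.  -1.3] gap 0.232
shift [ 1.1 -0.6 11.6] rv [0.    0.003 0.   ]
```

View pics/s6scene.png

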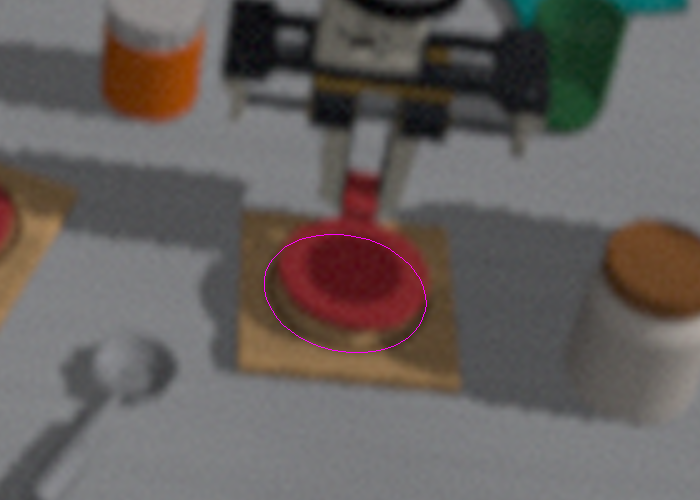

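View pics/s6top.png

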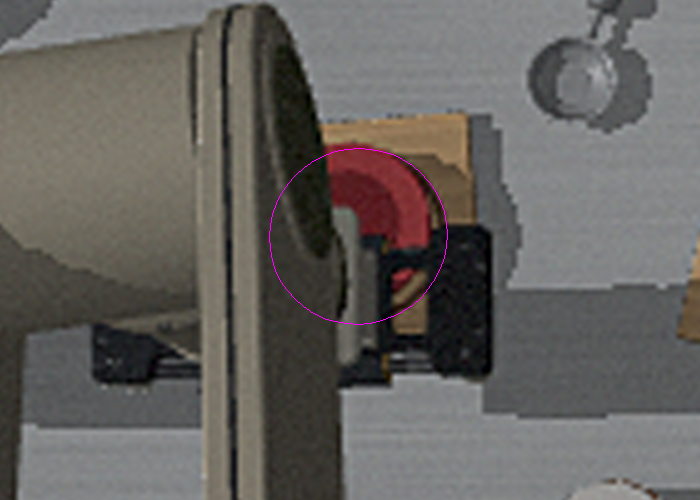

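```bash
python3 - <<'E'
from h import *
import pickle
S,T=pickle.load(open("d1.pkl","rb")); D=pickle.load(open("d0.pkl","rb"))
z=.0293-.0027
for nm,f in(("scene",S),("top",T)):
    m=redmask(f,[.663,.13,.03],28).astype(np.float32)
    # valid area: exclude tab side / occluders
    X,Y=np.meshgrid(np.arange(512),np.arange(384)); w=unproj(f,np.c_[X.ravel(),Y.ravel()],z+.008).reshape(384,512,3)
    if nm=="scene": ok=w[...,0]>.64
    else: ok=(w[...,1]<.14)&(w[...,0]>.675)
    from scipy.optimize import minimize
    c=lambda p:np.abs(render(f,[np.vstack([circ(p[0],p[1],z,.045),circ(p[0],p[1],z+.008,.045)])])-m)[ok].sum()
    r=minimize(c,[.66,.13],method="Nelder-Mead",options=dict(initial_simplex=[[.66,.13],[.67,.13],[.66,.14]])); print(nm,r.x.round(4),r.fun,m[ok].sum())
# ring center: fit dark ring in d0
for nm in("scene","top"):
    f=D[nm]; g=cv2.cvtColor(f["frame"],cv2.COLOR_RGB2GRAY).astype(np.float32); hp=g-cv2.GaussianBlur(g,(0,0),4)
    def c(p):
        uv=proj(f,circ(p[0],p[1],.012,.049,200)).astype(np.float32); return cv2.remap(hp,uv[None,:,0],uv[None,:,1],cv2.INTER_LINEAR).mean()
    best=min((c((x,y)),x,y) for x in np.arange(.65,.68,.0005) for y in np.arange(.115,.145,.0005)); print("ring",nm,best)
    rs=[(r,round(float(cv2.remap(hp,*(lambda uv:(uv[None,:,0],uv[None,:,1]))(proj(f,circ(best[1],best[2],.012,r,200)).astype(np.float32)),cv2.INTER_LINEAR).mean()),1)) for r in(.045,.047,.048,.049,.05,.051)]; print(rs)
E
```

```text
scene [0.6673 0.1311] 18.5 516.0
top [0.6638 0.1303] 5.625 194.0
ring scene (np.float32(-14.482931), np.float64(0.6639999999999985), np.float64(0.1305))
[(0.045, -14.8), (0.047, -17.6), (0.048, -16.7), (0.049, -14.5), (0.05, -11.4), (0.051, -7.9)]
ring top (np.float32(-25.251144), np.float64(0.6634999999999985), np.float64(0.1335))
[(0.045, -23.0), (0.047, -38.1), (0.048, -35.4), (0.049, -25.3), (0.05, -12.9), (0.051, -1.7)]
```

```bash
python3 - <<'E'
from h import *
import pickle
D=pickle.load(open("d0.pkl","rb"))
for nm in("scene","top"):
    f=D[nm]; g=cv2.cvtColor(f["frame"],cv2.COLOR_RGB2GRAY).astype(np.float32); hp=g-cv2.GaussianBlur(g,(0,0),3)
    def c(p):
        uv=proj(f,circ(p[0],p[1],.012,.0473,200)).astype(np.float32); return cv2.remap(hp,uv[None,:,0],uv[None,:,1],cv2.INTER_LINEAR).mean()
    print(nm,min((c((x,y)),x,y) for x in np.arange(.65,.68,.0005) for y in np.arange(.115,.145,.0005)))
E
```

```text
scene (np.float32(-15.796658), np.float64(0.6644999999999984), np.float64(0.13))
top (np.float32(-47.82661), np.float64(0.6634999999999985), np.float64(0.131))
```

```bash
python3 -m pendant '[[10,1,0,4,0,0,0],[10,1,0,9,0,0,0],[10,1,0,12,0,0,0],[10,1,0,14,0,0,0],[10,1,0,14,0,0,0],[10,1,0,14,0,0,0]]'; cat >> h.py <<'E'
def restcheck(z=.012):
    from scipy.optimize import minimize
    for nm in("scene","top"):
        f=env.grab_frame(nm); m=redmask(f,[.663,.13,.02],28).astype(np.float32)
        X,Y=np.meshgrid(np.arange(512),np.arange(384)); w=unproj(f,np.c_[X.ravel(),Y.ravel()],z+.008).reshape(384,512,3)
        ok=w[...,0]>.64 if nm=="scene" else (w[...,1]<.14)&(w[...,0]>.675)
        c=lambda p:np.abs(render(f,[np.vstack([circ(p[0],p[1],z,.045),circ(p[0],p[1],z+.008,.045)])])-m)[ok].sum()
        r=minimize(c,[.66,.13],method="Nelder-Mead",options=dict(initial_simplex=[[.66,.13],[.67,.13],[.66,.14]])); print(nm,r.x.round(4),r.fun,m[ok].sum())
        cv2.imwrite(f"pics/rc_{nm}_{int(env.get_obs()['time_s']*100)}.png",cv2.resize(f["frame"][80:280,110:380,::-1],None,fx=2.9,fy=2.9,interpolation=cv2.INTER_CUBIC))
E
python3 - <<'E'
from h import *
restcheck(); delta([.6631-.0617,.1311,.0147],180.4)
E
ls pics
```

```text
time_s: 9.28
position: [0.5999, 0.1315, 0.0147]
tcp_rot: [-0.004, 1.0, -0.0, -0.0]
ft_force: [-7.7, -0.4, 11.0]
finger_gap: 0.233
scene [0.6656 0.1301] 19.6875 502.0
top [0.6632 0.1308] 7.75 184.0
t 9.38 pos [0.5999 0.1315 0.0146] yaw -179.58 F [-7.4 -1.7 10.7] gap 0.235
shift [-1.5 -0.4 -0.1] rv [-0.    -0.001  0.   ]
fit_scene.png
fit_top.png
rc_scene_932.png
rc_top_937.png
s1.png
s2.png
s3.png
s4.png
s5.png
s6scene.png
s6top.png
scene0.png
top0.png
```

It is in contact (11 N), and the centre is within about 1 mm of the ring in both cameras. I'll ease off and release.

```bash
python3 -m pendant '[[10,0,0,-1,0,0,0],[60,0,0,-1,0,0,0],[60,0,0,-1,0,0,0],[60,0,0,-1,0,0,0],[60,0,0,-1,0,0,0],[60,0,0,-1,0,0,0]]';python3 -m pendant '[[60,0,0,-10,0,0,0],[60,0,0,-40,0,0,0],[60,0,0,-90,0,0,0],[100,0,0,-140,0,0,0],[100,60,0,-150,0,0,0],[100,120,0,-150,0,0,0],[100,120,0,-150,0,0,0],[100,120,0,-150,0,0,0]]'; python3 - <<'E'
from h import *
restcheck(); delta([.4545,.2655,.15],180)
E
ls -t pics|head -2
```

```text
time_s: 10.12
position: [0.6002, 0.1315, 0.0146]
tcp_rot: [-0.004, 1.0, -0.0, -0.0]
ft_force: [-0.0, 0.2, -0.8]
finger_gap: 0.598
time_s: 11.12
position: [0.481, 0.1308, 0.166]
tcp_rot: [-0.004, 1.0, 0.0, 0.001]
ft_force: [0.4, -0.9, 0.8]
finger_gap: 0.989
scene [0.6662 0.1301] 17.375 504.0
top [0.6644 0.1314] 6.375 189.0
t 11.22 pos [0.4819 0.1308 0.1659] yaw -179.6 F [0.2 0.3 0.6] gap 1.001
shift [ 26.5 134.9  15.8] rv [0.    0.002 0.007]
rc_top_1122.png
rc_scene_1117.png
```

View pics/rc_top_1122.png

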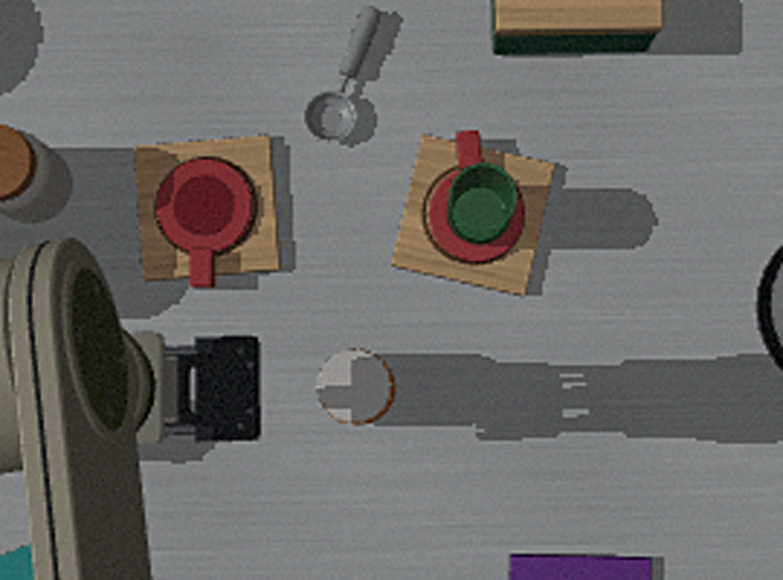

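View pics/rc_scene_1117.png

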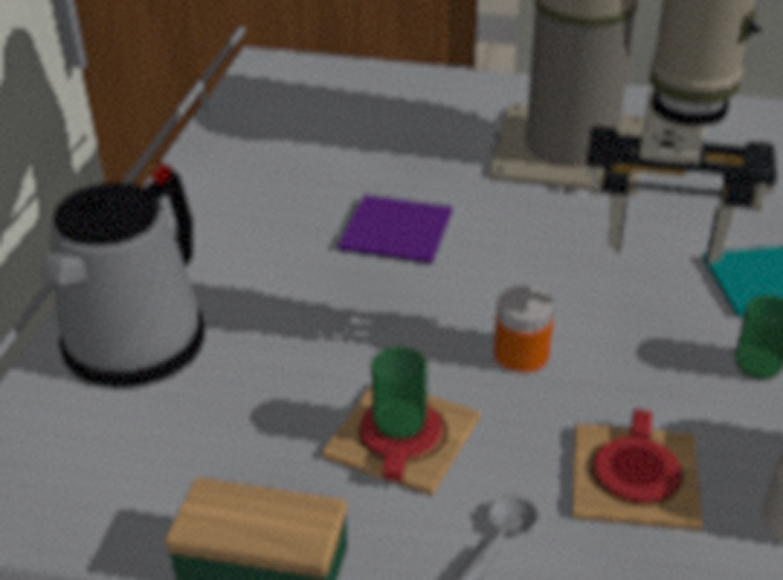

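```bash
python3 - <<'E'
from h import *
f=env.grab_frame("scene"); T=env.grab_frame("top")
o=env.get_obs(); p=o["position"]
m=redmask(T,[.65,.13,.02],30).astype(np.float32)
x,c=fit([(T,m)],lambda p:restpolys(*p,.012),[.664,.131,3.14],[.005,.005,.1]); print("rest top",x.round(4),c)
m=redmask(f,[.65,.13,.02],30).astype(np.float32)
x,c=fit([(f,m)],lambda p:restpolys(*p,.012),[.664,.131,3.14],[.005,.005,.1]); print("rest scene",x.round(4),c)
for t in("cup",):
  r=env.cut_out("scene",t)[:2]; 
  for k in r: print(fit([(f,k["region"].astype(np.float32))],lambda p:[cuppts(*p)],[.455,.265],[.005,.005]),k["pixel"])
im=cv2.resize(f["frame"][:,:,::-1],None,fx=5,fy=5,interpolation=cv2.INTER_CUBIC)
for dy in(-.0465,.0465):
    q=((proj(f,[p+[0,dy,0]])[0]+.5)*5).astype(int); cv2.drawMarker(im,q.tolist(),(0,255,255),0,12); 
    for dx in(-.0075,.0075):
        q2=((proj(f,[p+[dx,dy,0]])[0]+.5)*5).astype(int); cv2.circle(im,q2.tolist(),3,(255,255,0),-1)
cv2.imwrite("pics/tip.png",im[q[1]-350:q[1]+200,q[0]-400:q[0]+200])
E
```

```text
rest top [0.6637 0.1308 3.1024] 0.04628005996346474
rest scene [0.6662 0.13   3.1207] 0.06327519565820694
(array([0.45812094, 0.26415692]), np.float64(0.06163708120584488)) [375.3, 196.0]
```

View pics/tip.png

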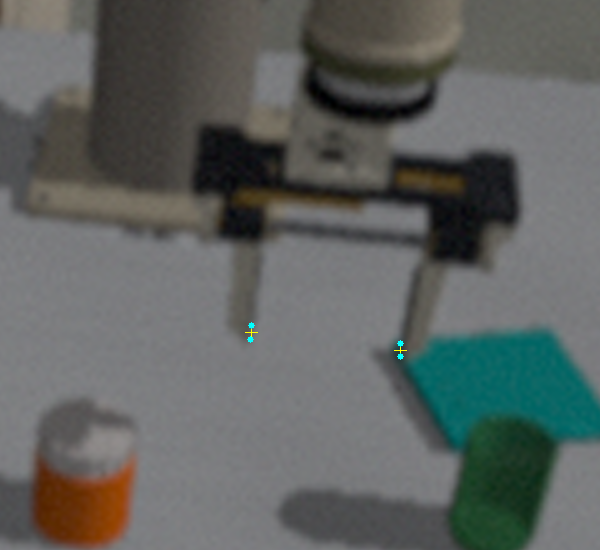

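The rest sits at (0.6637, 0.1308) against the ring at (0.6635, 0.131), flat and released. Next is the glass at about (0.456, 0.265).

```bash
python3 -m pendant '[[100,5,30,0,0,0,0],[100,15,80,10,0,0,0],[100,25,120,16,0,0,0.007],[100,25,135,16,0,0,0.007],[100,25,135,16,0,0,0.007],[100,25,135,16,0,0,0.007]]'; python3 - <<'E'
from h import *
f=env.grab_frame("scene");T=env.grab_frame("top")
delta([.456,.265,.023],180)
cv2.imwrite("pics/s7.png",np.hstack([cv2.resize(f["frame"][100:270,300:460,::-1],(400,425),interpolation=cv2.INTER_CUBIC),cv2.resize(T["frame"][130:300,60:220,::-1],(400,425))]))
E
```

```text
time_s: 12.12
position: [0.4549, 0.2645, 0.1488]
tcp_rot: [0.0, 1.0, -0.0, 0.0]
ft_force: [0.0, 0.1, -0.3]
finger_gap: 1.004
t 12.22 pos [0.4548 0.2644 0.1488] yaw 179.93 F [ 0.7 -0.1 -0.5] gap 0.995
shift [ -1.1   0.6 125.8] rv [-0.     0.    -0.001]
```

View pics/s7.png

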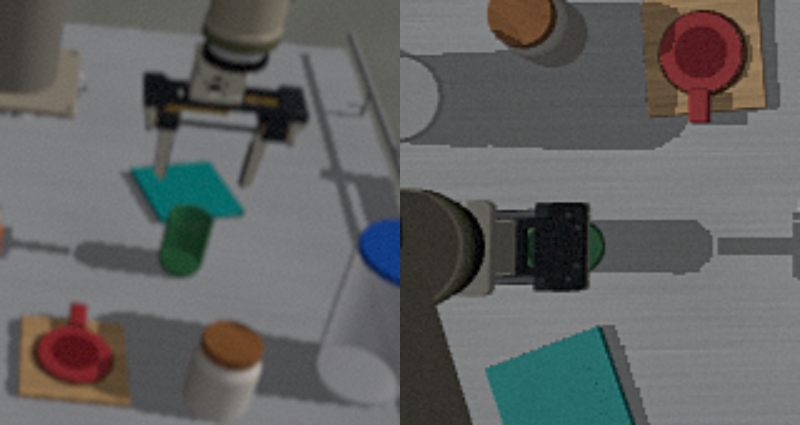

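```bash
python3 -m pendant '[[100,-1,0,25,0,0,0],[100,-1,0,50,0,0,0],[100,-1,0,62,0,0,0],[100,-1,0,80,0,0,0],[100,-1,0,95,0,0,0],[100,-1,0,95,0,0,0]]'; python3 - <<'E'
from h import *
f=env.grab_frame("scene")
delta([.456,.265,.023],180)
cv2.imwrite("pics/s8.png",cv2.resize(f["frame"][120:240,310:450,::-1],(700,600),interpolation=cv2.INTER_CUBIC))
E
```

```text
time_s: 12.98
position: [0.4542, 0.265, 0.0522]
tcp_rot: [-0.0, 1.0, -0.001, -0.001]
ft_force: [-0.0, 1.2, 1.0]
finger_gap: 1.003
t 13.03 pos [0.4548 0.2653 0.0532] yaw -179.99 F [ 0.4 -0.3 -0. ] gap 0.999
shift [-1.2 -0.3 30.1] rv [-0.    -0.001  0.   ]
```

View pics/s8.png

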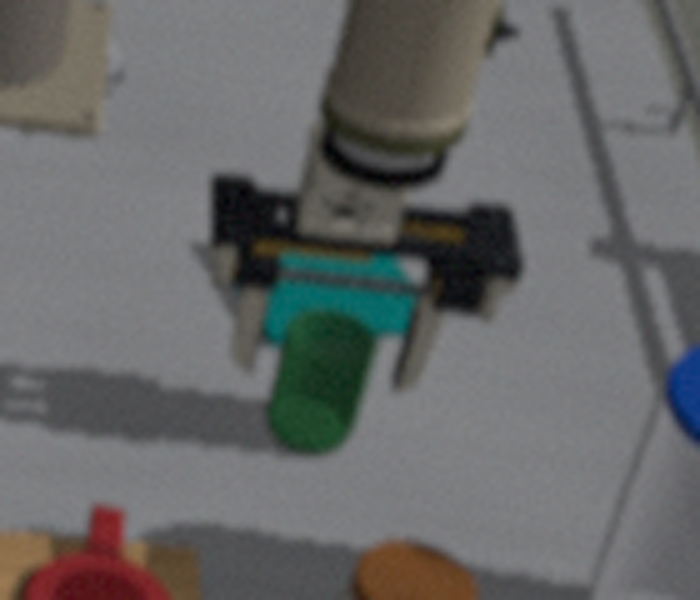

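The fingers straddle the glass symmetrically: their tips are at (245,365) and (405,385), and the glass axis at that height is at about (322,373).

```bash
python3 -m pendant '[[100,-1,0,15,0,0,0],[100,-1,0,29,0,0,0],[100,-1,0,29,0,0,0],[80,-1,0,29,0,0,0],[72,-1,0,29,0,0,0],[66,-1,0,29,0,0,0],[66,-1,0,29,0,0,0]]'; python3 -m pendant '[[60,0,0,0,0,0,0],[50,0,0,0,0,0,0],[40,0,0,0,0,0,0],[40,0,0,0,0,0,0],[40,0,0,0,0,0,0]]'; python3 - <<'E'
from h import *
f=env.grab_frame("scene")
delta([.456,.265,.023],180)
cv2.imwrite("pics/s9.png",cv2.resize(f["frame"][120:240,310:450,::-1],(700,600),interpolation=cv2.INTER_CUBIC))
E
```

```text
time_s: 13.9
position: [0.4564, 0.2656, 0.0249]
tcp_rot: [-0.0, 1.0, 0.0, 0.0]
ft_force: [-0.5, -0.2, 0.2]
finger_gap: 0.667
time_s: 14.52
position: [0.4564, 0.2655, 0.0249]
tcp_rot: [-0.0, 1.0, 0.0, 0.0]
ft_force: [-1.9, -0.9, 4.7]
finger_gap: 0.649
t 14.57 pos [0.4564 0.2655 0.0249] yaw -179.99 F [-1.6 -1.3  5.6] gap 0.647
shift [ 0.4 -0.5  1.9] rv [0. 0. 0.]
```

View pics/s9.png

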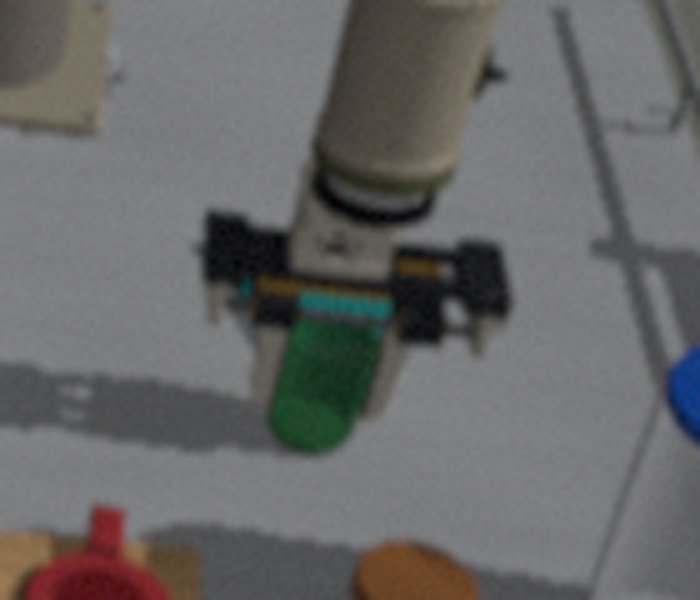

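Gap 0.649 is 60 mm, so the glass is gripped. I'll lift gently.

```bash
python3 -m pendant '[[40,0,0,-3,0,0,0],[40,0,0,-10,0,0,0],[40,0,0,-22,0,0,0],[40,0,0,-40,0,0,0],[40,0,0,-60,0,0,0],[40,0,0,-78,0,0,0],[40,0,0,-90,0,0,0],[40,0,0,-95,0,0,0],[40,0,0,-95,0,0,0]]'; python3 - <<'E'
from h import *
f=env.grab_frame("scene")
delta([.664,.1313,.12],180)
cv2.imwrite("pics/s10.png",cv2.resize(f["frame"][100:240,290:450,::-1],(700,600),interpolation=cv2.INTER_CUBIC))
r=env.cut_out("scene","cup")
for k in r: print(k["score"],k["pixel"])
for z in(.09,.095,.1):
  print(z,fit([(f,r[0]["region"].astype(np.float32))],lambda p:[cuppts(*p,z)],[.455,.265],[.005,.005]))
E
```

```text
time_s: 15.7
position: [0.4562, 0.2655, 0.1197]
tcp_rot: [-0.0, 1.0, 0.0, 0.0]
ft_force: [-0.1, 1.1, -1.4]
finger_gap: 0.645
t 15.75 pos [0.4559 0.2653 0.1192] yaw -179.99 F [-0.6  0.1 -1.8] gap 0.642
shift [-208.1 -134.1   -1. ] rv [-0.    -0.001  0.   ]
0.96 [380.3, 173.0]
0.09 (array([0.45289818, 0.26618027]), np.float64(0.07588454335927963))
0.095 (array([0.4603331 , 0.26557281]), np.float64(0.08950186520814896))
0.1 (array([0.46699707, 0.26333008]), np.float64(0.09823091328144073))
```

View pics/s10.png

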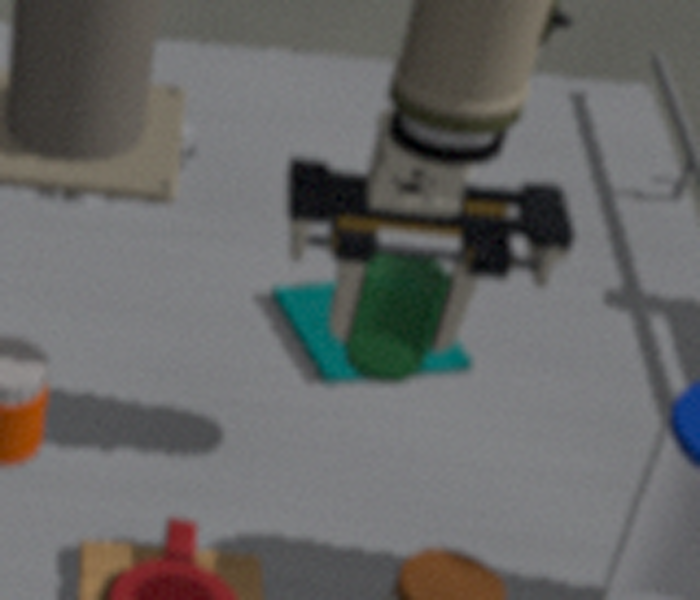

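```bash
python3 -m pendant '[[40,-8,-5,0,0,0,0],[40,-25,-16,0,0,0,0],[40,-50,-32,0,0,0,0],[40,-80,-51,0,0,0,0],[40,-110,-71,0,0,0,0],[40,-140,-90,0,0,0,0],[40,-168,-108,0,0,0,0],[40,-190,-122,0,0,0,0],[40,-204,-131,0,0,0,0],[40,-209,-134,0,0,0,0],[40,-209,-134,0,0,0,0],[40,-209,-134,0,0,0,0]]'; python3 -m pendant '[[40,0,0,10,0,0,0],[40,0,0,30,0,0,0],[40,0,0,48,0,0,0],[40,0,0,58,0,0,0],[40,0,0,62,0,0,0],[40,0,0,62,0,0,0],[40,0,0,62,0,0,0]]'; cat >> h.py <<'E'
def cupcheck(zb,tag):
    for nm in("scene","top"):
        f=env.grab_frame(nm); r=env.cut_out(nm,"cup")
        c=proj(f,[[.665,.131,zb+.04]])[0]
        for k in r:
            if np.linalg.norm(np.array(k["pixel"])-c)<25: print(nm,round(k["score"],2),*fit([(f,k["region"].astype(np.float32))],lambda p:[cuppts(*p,zb)],[.665,.131],[.005,.005]))
        im=cv2.resize(f["frame"][:,:,::-1],None,fx=5,fy=5,interpolation=cv2.INTER_CUBIC)
        q=(proj(f,[[.664,.131,.04]])[0]*5).astype(int)
        cv2.imwrite(f"pics/cup{tag}_{nm}.png",im[max(0,q[1]-300):q[1]+300,max(0,q[0]-350):q[0]+350])
E
python3 - <<'E'
from h import *
delta([.6655,.131,.0449],180); 
cupcheck(env.get_obs()["position"][2]-.0249,"A")
E
```

```text
time_s: 17.3
position: [0.6649, 0.1318, 0.1195]
tcp_rot: [-0.0, 1.0, 0.0, -0.0]
ft_force: [-0.1, -0.4, -1.9]
finger_gap: 0.641
time_s: 18.18
position: [0.6659, 0.1316, 0.0586]
tcp_rot: [-0.0, 1.0, 0.0, 0.001]
ft_force: [-0.6, 0.8, -1.5]
finger_gap: 0.644
t 18.18 pos [0.6659 0.1316 0.0586] yaw -179.99 F [-0.6  0.8 -1.5] gap 0.644
shift [ 0.5 -0.6 13.7] rv [0.    0.001 0.   ]
scene 0.59 [0.66730347 0.13216455] 0.24425287544727325
top 0.6 [0.6337085  0.09866968] 6.183866500854492
```

View pics/cupA_scene.png

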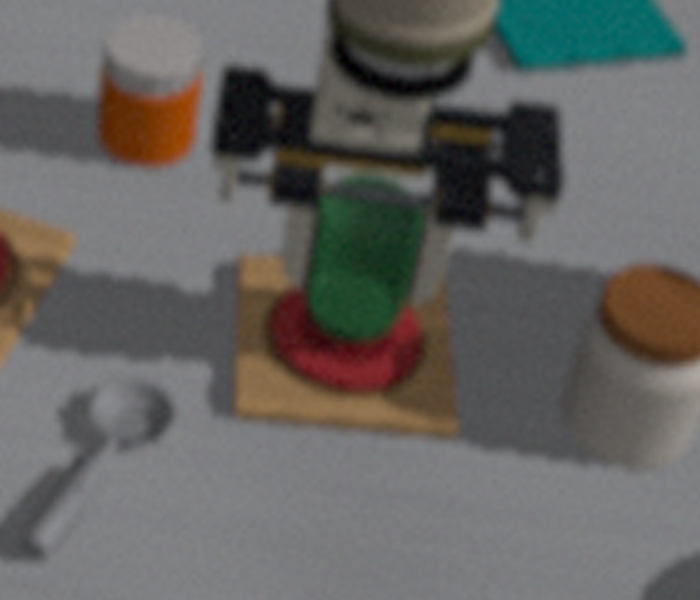

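View pics/cupA_top.png

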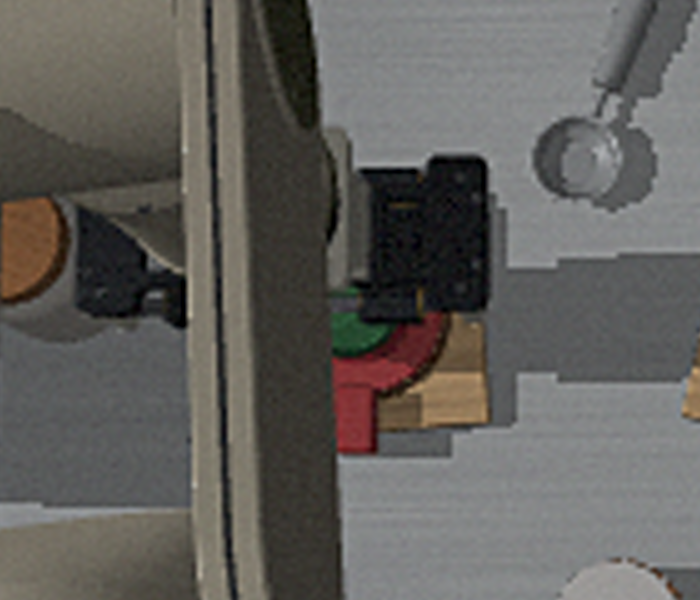

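```bash
cat >> h.py <<'E'
def greenfit(f,zb,zmax=None,p0=(.665,.131)):
    im=cv2.GaussianBlur(f["frame"],(3,3),0).astype(int)
    m=((im[...,1]>1.35*im[...,0])&(im[...,1]>1.15*im[...,2])).astype(np.float32)
    q=proj(f,[[*p0,zb+.04]])[0].astype(int); k=np.zeros_like(m); k[q[1]-32:q[1]+40,q[0]-22:q[0]+22]=1; m*=k
    ok=np.ones_like(m)
    if zmax is not None:
        row=int(proj(f,[[p0[0]+.03,p0[1],zb+zmax]])[0][1]); ok[:row]=0
    from scipy.optimize import minimize
    c=lambda p:(np.abs(render(f,[cuppts(*p,zb)])-m)*ok).sum()/(m*ok).sum()
    r=minimize(c,p0,method="Nelder-Mead",options=dict(initial_simplex=[p0,(p0[0]+.006,p0[1]),(p0[0],p0[1]+.006)]))
    return r.x.round(4),round(r.fun,3)
E
python3 - <<'E'
from h import *
import pickle
D=pickle.load(open("d0.pkl","rb"))
print("validate start:",greenfit(D["scene"],0,None,(.456,.265)),greenfit(D["scene"],0,.04,(.456,.265)))
f=env.grab_frame("scene"); o=env.get_obs()["position"];print(o)
for zm in(None,.03,.06): print(zm,greenfit(f,o[2]-.0249,zm))
print("laid",greenfit(D["scene"],.02,None,(.645,-.115)),greenfit(D["top"],.02,None,(.645,-.115)))
E
```

```text
validate start: (array([0.4532, 0.2637]), np.float64(0.157)) (array([0.4484, 0.2648]), np.float64(0.074))
[0.66550864 0.13157322 0.05810732]
None (array([0.6605, 0.1322]), np.float64(0.28))
0.03 (array([0.6579, 0.1295]), np.float64(0.096))
0.06 (array([0.6574, 0.131 ]), np.float64(0.084))
laid (array([ 0.6455, -0.1287]), np.float64(0.195)) (array([ 0.6497, -0.1258]), np.float64(0.227))
```

```bash
python3 -m pendant '[[40,1,-0.5,3,0,0,0],[40,1,-0.5,6,0,0,0],[40,1,-0.5,9,0,0,0],[40,1,-0.5,11,0,0,0],[40,1,-0.5,12,0,0,0],[40,1,-0.5,12,0,0,0]]'; python3 -m pendant '[[40,0,0,0.5,0,0,0],[40,0,0,1,0,0,0],[40,0,0,1,0,0,0]]'
```

```text
time_s: 19.18
position: [0.6642, 0.131, 0.0456]
tcp_rot: [-0.0, 1.0, -0.0, -0.0]
ft_force: [-0.5, 0.3, -1.6]
finger_gap: 0.648
time_s: 19.55
position: [0.6644, 0.1311, 0.045]
tcp_rot: [-0.0, 1.0, 0.0, 0.0]
ft_force: [-0.8, 0.3, 0.7]
finger_gap: 0.645
```

```bash
python3 -m pendant '[[40,0,0,0.5,0,0,0],[40,0,0,0.5,0,0,0]]';python3 - <<'E'
from h import *
cupcheck(.02,"B")
E
```

```text
time_s: 19.8
position: [0.6644, 0.131, 0.0449]
tcp_rot: [-0.0, 1.0, 0.0, 0.0]
ft_force: [-4.1, 0.1, 5.7]
finger_gap: 0.646
scene 0.69 [0.6661472  0.13008335] 0.1737523078918457
scene 0.56 [0.70894501 0.1335528 ] 2.8602216243743896
top 0.65 [0.61901025 0.09749535] 8.095191955566406
```

View pics/cupB_scene.png

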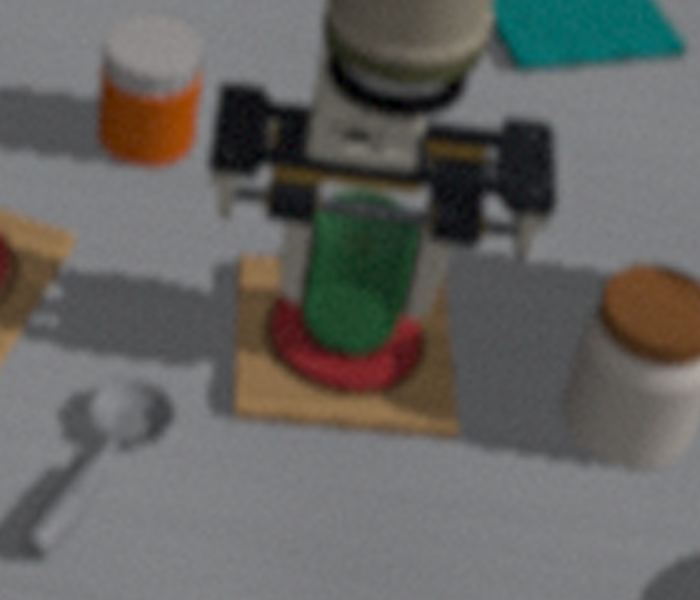

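The glass stands at (0.6661, 0.1301) in the scene camera, against the rest at (0.6662, 0.1300). I'll open slowly and go straight up.

```bash
python3 -m pendant '[[62,0,0,0,0,0,0],[66,0,0,0,0,0,0],[72,0,0,0,0,0,0],[80,0,0,0,0,0,0],[92,0,0,0,0,0,0],[92,0,0,0,0,0,0],[92,0,0,0,0,0,0]]'; python3 -m pendant '[[92,0,0,-5,0,0,0],[92,0,0,-20,0,0,0],[92,0,0,-45,0,0,0],[92,0,0,-80,0,0,0],[92,0,0,-120,0,0,0],[92,0,0,-150,0,0,0],[92,60,0,-160,0,0,0],[92,120,0,-160,0,0,0],[92,180,0,-160,0,0,0],[92,220,0,-160,0,0,0],[92,220,0,-160,0,0,0],[92,220,0,-160,0,0,0]]'; python3 - <<'E'
from h import *
cupcheck(.02,"C")
T=env.grab_frame("top");f=env.grab_frame("scene")
for n,g in(("scene",f),("top",T)):
    for r in env.cut_out(n,"rest"): print(n,"rest",round(r["score"],2),unproj(g,r["pixel"],.02)[0].round(3))
    cv2.imwrite(f"pics/end_{n}.png",cv2.resize(g["frame"][:,:,::-1],(768,576),interpolation=cv2.INTER_CUBIC))
E
```

```text
time_s: 20.88
position: [0.6643, 0.131, 0.0441]
tcp_rot: [-0.0, 1.0, -0.0, 0.0]
ft_force: [-0.5, 0.4, -0.5]
finger_gap: 0.916
time_s: 22.38
position: [0.4452, 0.1311, 0.2056]
tcp_rot: [-0.0, 1.0, 0.0, 0.001]
ft_force: [0.7, -0.1, -0.1]
finger_gap: 0.922
scene 0.84 [0.66378276 0.1317652 ] 0.10488754510879517
top 0.88 [0.66231358 0.13160104] 0.04895510897040367
scene rest 0.65 [ 0.473 -0.529  0.02 ]
scene rest 0.6 [0.697 0.126 0.02 ]
top rest 0.92 [0.632 0.123 0.02 ]
top rest 0.68 [0.701 0.312 0.02 ]
```

View pics/cupC_top.png

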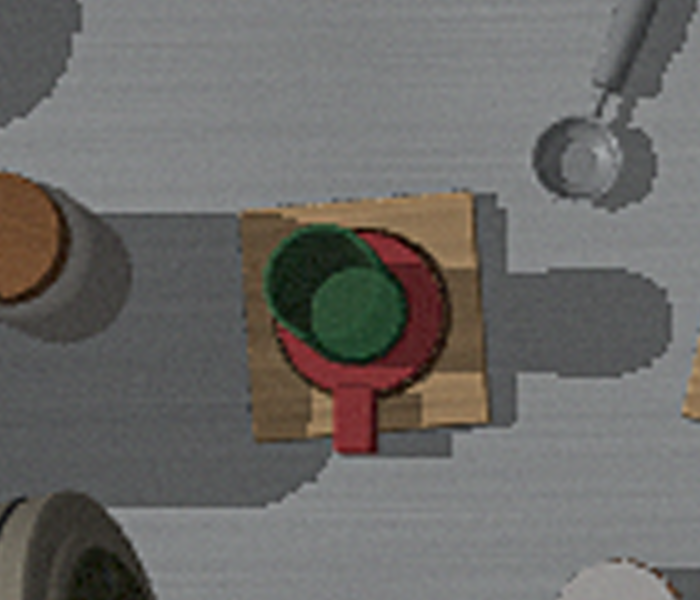

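View pics/end_scene.png

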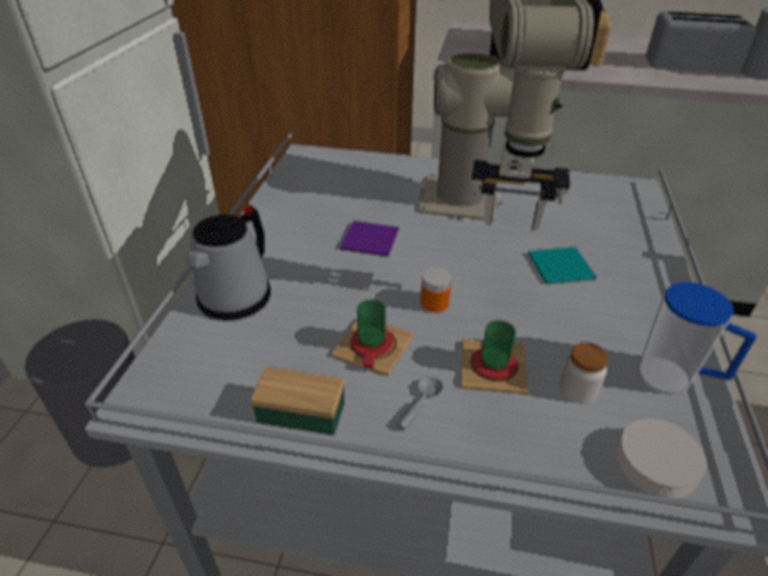

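View pics/end_top.png

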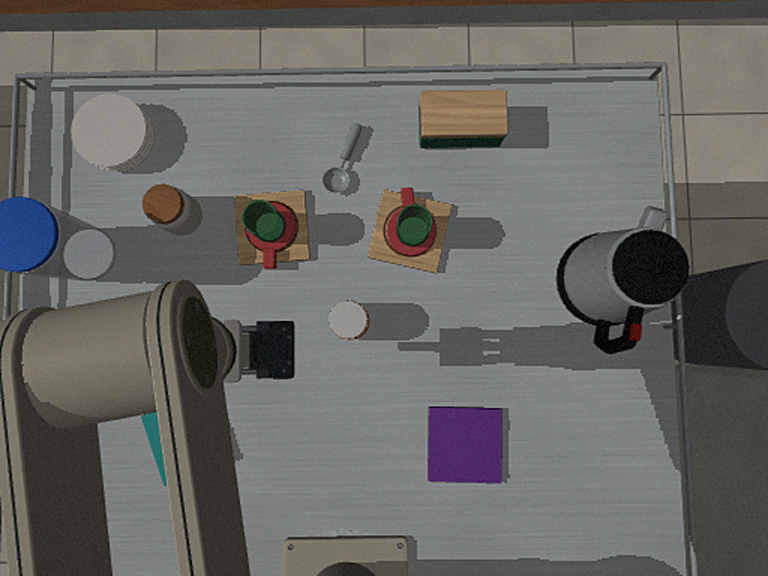

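The glass stands upright about 1.6–3 mm from the rest centre. I'll check that the rest didn't shift and that nothing else moved.

```bash
python3 - <<'E'
from h import *
import pickle
D=pickle.load(open("d0.pkl","rb")); T=env.grab_frame("top"); r=env.cut_out("top","cup")[0]; print(r["pixel"],r["score"])
m=np.maximum(redmask(T,[.65,.13,.02],32),r["region"]).astype(np.float32)
x,c=fit([(T,m)],lambda p:restpolys(*p,.012)+[cuppts(.6623,.1316,.02)],[.664,.131,3.1],[.004,.004,.05]); print("rest",x.round(4),c)
d=np.abs(T["frame"].astype(int)-D["top"]["frame"]).max(2)
for n,p in(("laid",(.647,-.115,.05)),("tin",(.49,-.013,.08)),("spoon",(.763,0,0)),("jar",(.688,.297,.1))):
    q=proj(T,[p])[0].astype(int); w=d[q[1]-18:q[1]+18,q[0]-18:q[0]+18]; print(n,w.mean().round(1),(w>40).mean().round(3))
E
```

```text
[177.3, 147.9] 0.93
rest [0.6632 0.1308 3.1036] 0.09178196638822556
laid 8.8 0.0
tin 10.7 0.0
spoon 9.8 0.0
jar 9.3 0.0
```

```bash
python3 - <<'E'
from rig import env
print(env.close_job(), env.get_obs()["time_s"])
E
```

```text
the job is handed in; nothing more can be done
the job is handed in; nothing more can be done
```

The second place is laid and the job handed in, at about 23 s of the 58 s allowed. I put the loose rest flat on the ring of the empty board and let go of it. I then gripped the loose glass, carried it upright, lowered it until it just touched the rest, opened slowly and withdrew straight up.

- **Rest:** in the top camera it ends about 0.4 mm from the ring centre, after the glass was placed. After it was let go, the scene camera put it up to 1.7 mm off.
- **Glass:** it stands upright on the rest, about 1 mm from the rest's centre in the top camera and about 3 mm in the scene camera. The two cameras differ by 2–5 mm on absolute positions, so I compared positions within one camera.
- **Other things:** the first and last top pictures show no change at the laid place, tin, spoon or jar, beyond image noise.
- **Forces:** the highest wrist force I read was about 13 N, while pressing the rest onto the board. The pressing force when setting the glass down read about 7 N.
- **Checks that failed:** a fit based on the green colour of the glass was visibly biased, so I only used it after correcting for its error at the start. With the arm in the way, the trained network's top-view fit of the glass was useless, and I dropped it. In the last pictures it also reported wrong things as the rest.

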